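# Start an analyser calibration and uncap the gas bottle

## Task

Get the gas analyser ready for calibration: on its deck press the round key (on), then the long narrow key (zero in room air), then the square key (calibrate), one at a time, letting each spring back up. Only then unscrew the black cap from the gas bottle nearer to you and lift it off: burnable gases have left-hand threads and the others right-hand, and this bottle does not show which, so feel which way it loosens. Finish still holding the cap in the gripper, upright and about a hand's width above the bottle, ready for the hose; leave the spare bottle's cap and the flask, bung and stopper as they are.

Things in the scene. Friction and masses are not known exactly. Their poses are not given: they have to be found in the camera images.
- analyser: white bench gas analyser, fixed, 140 mm deep (x), 160 mm wide (y). Origin: centre of its underside; its front faces its own -x, roughly to the robot. Deck 48 mm high; behind local x = 0.01 a display housing 82 mm high. Keys in a row at local x = -0.042: round at y = 0.028, long at -0.008, square at -0.044 (left to right from the robot); tops 58 mm above the desk, 10 mm above the deck
- key_round (a joint): round spring key on the analyser's deck, 20 mm across; value is its travel, 0 up to 0.006 m fully pressed (straight down; 1.2 N to start, 5 N at the bottom); it counts as pressed beyond 0.004 and springs back when let go
- key_bar (a joint): long narrow spring key on the analyser's deck, 26 mm front to back, 12 mm wide; value is its travel, 0 up to 0.006 m fully pressed (straight down; 1.2 N to start, 5 N at the bottom); it counts as pressed beyond 0.004 and springs back when let go
- key_square (a joint): square spring key on the analyser's deck, 19 by 19 mm; value is its travel, 0 up to 0.006 m fully pressed (straight down; 1.2 N to start, 5 N at the bottom); it counts as pressed beyond 0.004 and springs back when let go
- key_round_top (a point): centre of the round key's top face; moves with the key; axes as the analyser's
- key_bar_top (a point): centre of the long narrow key's top face; moves with the key; axes as the analyser's
- key_square_top (a point): centre of the square key's top face; moves with the key; axes as the analyser's
- gas_bottle_a: calibration gas bottle, fixed, cannot turn: round foot 90 mm across, aluminium body 56 mm across, shoulder up to 133 mm, 26 mm neck. Origin: centre of the foot's underside on the desk, z up its axis. One bottle stands in front, nearer the robot (x under 0.55), the spare behind (x over 0.64); which of a and b is in front varies
- gas_bottle_b: same kind of calibration gas bottle, fixed, cannot turn: round foot 90 mm across, aluminium body 56 mm across, shoulder up to 133 mm, 26 mm neck. Origin: centre of the foot's underside on the desk, z up its axis. One bottle stands in front, nearer the robot (x under 0.55), the spare behind (x over 0.64); which of a and b is in front varies
- cap_a: black ribbed screw cap of gas_bottle_a, loose, about 35 g, 44 mm across, 28 mm high. Origin: centre of its open lower edge, z up. Screwed home at the start: origin 142 mm, top 170 mm above the desk, its x axis along world +x. A 12 mm wide, 10 mm long plug inside it sits in the neck's 14 mm bore. Grip its side from above; 10 mm is free under its edge
- cap_b: black ribbed screw cap of gas_bottle_b, loose, about 35 g, 44 mm across, 28 mm high. Origin: centre of its open lower edge, z up. Screwed home at the start: origin 142 mm, top 170 mm above the desk, its x axis along world +x. A 12 mm wide, 10 mm long plug inside it sits in the neck's 14 mm bore. Grip its side from above; 10 mm is free under its edge
- mouth_a (a point): on the axis of gas_bottle_a at the top of its brass neck (166 mm high, hidden by the cap; 33 mm across its threads). Steep two-start thread, rising 2.2 mm per rad, right-hand on one bottle and left-hand on the other at random; nothing outside shows which. Turned the tightening way the cap meets a rigid stop within 0.1 rad: it is home already
- mouth_b (a point): on the axis of gas_bottle_b at the top of its brass neck (166 mm high, hidden by the cap; 33 mm across its threads). Steep two-start thread, rising 2.2 mm per rad, right-hand on one bottle and left-hand on the other at random; nothing outside shows which. Turned the tightening way the cap meets a rigid stop within 0.1 rad: it is home already
- cap_a_top (a point): centre of the closed top of cap_a, 28 mm above its lower edge. Turned the loosening way, the cap turns easily and climbs with the thread (about 1 mm of play); it is out of the thread after 1.75 rad (100 degrees) and meets a stop at about 2.4 rad: between 1.9 and 2.3 rad it lifts straight off
- cap_b_top (a point): centre of the closed top of cap_b, 28 mm above its lower edge. Turned the loosening way, the cap turns easily and climbs with the thread (about 1 mm of play); it is out of the thread after 1.75 rad (100 degrees) and meets a stop at about 2.4 rad: between 1.9 and 2.3 rad it lifts straight off
- conical_flask: small glass conical flask, 65 mm across, 86 mm high, loose; leave it alone. Origin: centre of its underside
- rubber_bung: brown rubber bung, 30 mm across, 27 mm high, loose; leave it alone. Origin: centre of its underside
- glass_stopper: clear glass stopper, 33 mm across, 40 mm high, loose; leave it alone. Origin: centre of its underside

How it is judged:
On the way, in this order (a step that is already met when the one before it is completed fails the run):
1. the round key is pressed alone (value of joint key_round above 0.004 m and value of joint each of key_bar, key_square below 0.002 m), for 0.05 s.
2. the long narrow key is pressed alone (value of joint each of key_round, key_square below 0.002 m and value of joint key_bar above 0.004 m), for 0.05 s.
3. the square key is pressed alone (value of joint each of key_round, key_bar below 0.002 m and value of joint key_square above 0.004 m), for 0.05 s.
4. all keys are up again and the cap of the nearer bottle, still down on its neck, has been turned by more than 1 rad (value of joint each of key_round, key_bar, key_square below 0.002 m and ((world x of gas_bottle_a below 0.6 m and angle between the x axis of cap_a and the x axis of gas_bottle_a, either way round above 1 rad and z of cap_a in the frame of gas_bottle_a below 0.152 m) or (world x of gas_bottle_b below 0.6 m and angle between the x axis of cap_b and the x axis of gas_bottle_b, either way round above 1 rad and z of cap_b in the frame of gas_bottle_b below 0.152 m))), for 0.05 s.
At the end, for the whole second after the job is handed in: The nearer bottle's cap is held still in the fingers, 48 to 178 mm higher than when screwed on, within 80 mm sideways of the bottle's axis and within 0.3 rad of upright; the spare bottle's cap is still on and all keys are up (((world x of gas_bottle_a below 0.6 m and z of cap_a in the frame of gas_bottle_a between 0.19 and 0.32 m and horizontal distance between cap_a and gas_bottle_a below 0.08 m and angle between cap_a's own z axis and vertical below 0.3 rad and linear speed of cap_a below 0.03 m/s and contact force between cap_a and the fingers above 3 N and contact force between cap_a and gas_bottle_a below 0.2 N and z of cap_b in the frame of gas_bottle_b below 0.146 m) or (world x of gas_bottle_b below 0.6 m and z of cap_b in the frame of gas_bottle_b between 0.19 and 0.32 m and horizontal distance between cap_b and gas_bottle_b below 0.08 m and angle between cap_b's own z axis and vertical below 0.3 rad and linear speed of cap_b below 0.03 m/s and contact force between cap_b and the fingers above 3 N and contact force between cap_b and gas_bottle_b below 0.2 N and z of cap_a in the frame of gas_bottle_a below 0.146 m)) and value of joint each of key_round, key_bar, key_square below 0.002 m); the arm keeps its last pose, push and grip.
It fails at once if two keys are pressed at once (value of joint each of key_round, key_bar above 0.003 m or value of joint each of key_bar, key_square above 0.003 m or value of joint each of key_round, key_square above 0.003 m).
It fails at once if the spare bottle's cap is turned or moved ((world x of gas_bottle_a below 0.6 m and (distance of cap_b from where it was at the start of the episode above 0.006 m or angle between the x axis of cap_b and the x axis of gas_bottle_b, either way round above 0.3 rad)) or (world x of gas_bottle_b below 0.6 m and (distance of cap_a from where it was at the start of the episode above 0.006 m or angle between the x axis of cap_a and the x axis of gas_bottle_a, either way round above 0.3 rad))).
It fails at once if flask, bung or stopper is displaced by more than 20 mm (distance of any of conical_flask, rubber_bung, glass_stopper from where it was at the start of the episode above 0.02 m).
It also fails if it takes over 64 s, if anything falls off the work surface, if the arm or the gripper's body presses on something with over 40 N, if the wrist force passes 120 N, or if a joint passes its speed limit or range.

## Robot

A 6-joint arm with a two-finger parallel gripper is mounted at the origin on a cart in front of the work surface, level with it; the furniture and walls round the work are solid. World frame = base frame: x ahead of the robot, y to its left, z up, the work surface at z = 0. Lengths are in m, angles in rad, forces in N, time in s.
With the tool pointing down it reaches from about 0.35 to 0.725 m from the base axis. Payload 4.3 kg.
Tool frame: the origin (TCP) lies midway between the tips of the shut fingers; the grasp point (between the pads) lies env.pinch_z behind it (env.pinch_z is the distance from the TCP to the grasp point, in m); z points along the fingers, y is the line along which they close (so a half turn about z gives the same grasp; the last joint's range is limited). The gripper opens to 85 mm and grips with 20 to 120 N. Pads are 22 mm wide; open, the fingers measure 114 mm over their backs; the gripper's body (76 mm by 85 mm) begins 54 mm behind the grasp point. The pads swing forward as they close: fully open they stand 13 mm farther back than shut.
Start: joints at [1.129, 0.377, 0.081, 1.274, 0, 1.46], TCP at [0.187, 0.544, 0.231] pointing down, gripper open.
Joint ranges: [-2.72, 2.72], [-0.84, 1.66], [-1.02, 1.22], [-1.77, 2.12], [-1.37, 1.28], [-3.14, 3.14]. Speed limits (rad/s): [2.57, 2.57, 3.14, 3.14, 3.14, 3.14].

## Interface

Orientations are given as a unit quaternion [x, y, z, w].
In Python, from bench import get_obs, viewer, env gives the robot as it stands. The module is installed in compiled form; this text tells all that it offers.
- The arm moves only by the tool play_rows, never from a script. Its argument "steps" is a list of rows, each an object of numbers: "dx", "dy", "dz": the shift along the world's x, y, z in units of 500 mm (1.0 is 500 mm); "wx", "wy", "wz": the turn, a rotation vector about the world's x, y, z in units of 90 degrees (1.0 is 90 degrees). In form: [{"dx": .., "dy": .., "dz": .., "wx": .., "wy": .., "wz": ..}, ...]. A call has 1 to 20 rows; each row is the pose to reach, as a shift and turn from the pose commanded when the call began; what a row does not reach only later rows make up. A row lasts 1/8 s, in which the tool goes at most 62.5 mm and 10.7 degrees, less where a joint would pass 70% of its speed; a pose out of reach is approached as far as the arm can. A call with a number of a shift or a turn outside -1 to 1 is refused whole. A call with a gripper value outside its range is refused whole. "hand" is the closure, from -1 (fully open) to 1 (shut), set as the call begins (left out, the last holds). The fingers move at their own pace and stop on an object; "squeeze" is the grip in N (left out, the last holds). Time passes only in rows, so rows that repeat a pose let the fingers close. It gives the time, the measured TCP pose, the force, the opening and the grip force at its end, in the units of the state.
- get_obs(): the state, without advancing time (a new reading comes with each control period).
- viewer.capture(name): name is "side" or "top" or "wrist"; returns a dict with "color" (400x640x3 uint8, red, green, blue), "vfov" (degrees; the focal length in pixels is half the picture's height over the tangent of half this angle, whatever the lens; pixels are square), "cx", "cy" (the principal point, pixels), "rvec" (rotation vector, rad) and "tvec" (3), from world to camera coordinates, as OpenCV has them. Camera axes: x right, y down, z forward; pixel columns grow to the right and rows downward; lengths in m; the calibration is good to about 2 mm. A picture is of the moment at which its call begins. There is no depth.
- env.close_job(): hands the job in; it is judged then, once.
Trained networks look in a picture, given as the dict that the camera call returned (one of the last four; its "shot" number tells which), for a name from the list of things; names that differ only in an ending like _2 or _b are one class to them, and where a whole thing is asked for, a point or a joint stands for the part that bears it (a point fixed in the world has none). Each returns a list of dicts, best first, with "p" (0 to 1); they miss things now and then, are a little off and sometimes report something else, mostly with a low value. They report only what shows in the picture. A call takes as long as a camera call.
- viewer.look_for(thing, picture): "centre" ([column, row] in pixels, amid what is visible of it).
- viewer.cut_out(thing, picture): "mask" (400x640 bool, what is visible of it) and "centre" ([column, row] in pixels, amid what is visible of it).
The state is a dict: "t": time; "joint_pos": joint angles; "dq": joint speeds; "tau": joint torques, N m; "tcp_pos": TCP position; "tool_rot": TCP orientation; "wrist_force": force on the tool from outside, world axes, zero at the start; "moment": the same for the moment, N m; "width": finger opening in m; "gripper_force": force on a finger pad.
Only numpy, scipy, OpenCV 4.12 (cv2) and the standard library are available. Lean on these libraries where they do the work, as an engineer would, in place of code of your own. Each camera call takes 0.05 s, during which the arm holds its last target. There are 200 camera calls.

## Working session

There is one attempt and no reset: what is moved stays moved. The work goes in short steps, Python scripts to look and compute and a tool call to move; the robot and the scene stay as the last step left them, time stands still between calls to the robot, and variables do not carry over. Pictures are saved under pics/ and viewed, at most 10 in all, crops included, and the job is handed in when it is done.

Besides the shell and the picture viewer there is one more tool, called after ">>>" in YAML: its name, and indented under it one key for each argument. play_rows: Moves the arm, as the interface text tells. Shifts and turns lie within -1 to 1; 1 stands for 500 mm of shift or 90 degrees of turn. Its arguments: {"type":"object","properties":{"steps":{"type":"array"},"hand":{"type":"number"},"squeeze":{"type":"number"}},"required":["steps"]}

```bash
mkdir -p pics
cat > h.py <<'E'
import numpy as np, cv2
from bench import get_obs, viewer, env
def f(p): return 200/np.tan(np.radians(p["vfov"])/2)
def KRt(p):
    k=f(p); return np.array([[k,0,p["cx"]],[0,k,p["cy"]],[0,0,1]]),cv2.Rodrigues(np.array(p["rvec"],float))[0],np.array(p["tvec"],float).ravel()
def onz(p,px,z):
    K,R,t=KRt(p); d=R.T@np.linalg.solve(K,[px[0],px[1],1]); c=-R.T@t
    return c+d*(z-c[2])/d[2]
def proj(p,X):
    K,R,t=KRt(p); return cv2.projectPoints(np.array(X,float).reshape(-1,3),np.array(p["rvec"],float),t,K,None)[0].reshape(-1,2)
def save(p,n): cv2.imwrite("pics/"+n,p["color"][:,:,::-1])
E
python3 - <<'E'
from h import *
o=get_obs();print(o["t"],o["tcp_pos"],o["tool_rot"],o["width"],env.pinch_z)
Z=dict(key_round_top=.058,key_bar_top=.058,key_square_top=.058,cap_a_top=.17,cap_a=.156,conical_flask=.04,rubber_bung=.013,glass_stopper=.02,analyser=.06)
ims=[]
for c in("top","side"):
    p=viewer.capture(c);save(p,c+"0.png");K,R,t=KRt(p);print(c,-R.T@t,R[2])
    for n,z in Z.items():
        for r in viewer.look_for(n,p)[:3]:
            print(n,round(r["p"],2),np.round(r["centre"]),onz(p,r["centre"],z).round(4))
E
```

```text
0.0 [0.18701447 0.54301855 0.23033985] [ 1.65139266e-01  9.86269696e-01 -1.01659657e-03 -2.74923110e-04] 0.08565120003423127 0.0187
top [0.37164385 0.16030635 0.95498475] [ 0.18993709  0.00693213 -0.98177179]
key_round_top 0.65 [261. 274.] [0.403  0.3038 0.058 ]
key_round_top 0.37 [312. 169.] [0.6258 0.2001 0.058 ]
key_round_top 0.21 [353. 223.] [0.5077 0.1141 0.058 ]
key_square_top 0.57 [276. 241.] [0.4709 0.274  0.058 ]
cap_a_top 0.97 [378. 138.] [0.6542 0.0692 0.17  ]
cap_a 0.8 [377. 135.] [0.6639 0.0688 0.156 ]
cap_a 0.57 [363. 207.] [0.5225 0.1005 0.156 ]
conical_flask 0.94 [270. 178.] [0.6102 0.2922 0.04  ]
rubber_bung 0.53 [263. 276.] [0.4    0.3064 0.013 ]
rubber_bung 0.52 [319. 191.] [0.5874 0.1854 0.013 ]
glass_stopper 0.68 [314. 170.] [0.6326 0.1969 0.02  ]
analyser 0.58 [244. 252.] [0.4476 0.3396 0.06  ]
side [0.6184974  0.74557657 0.85405027] [-0.08902177 -0.61907595 -0.78026924]
key_round_top 0.57 [389. 263.] [0.3994 0.3058 0.058 ]
key_bar_top 0.48 [265. 250.] [0.6383 0.2394 0.058 ]
key_square_top 0.46 [348. 259.] [0.4772 0.2843 0.058 ]
key_square_top 0.38 [367. 290.] [0.4561 0.3574 0.058 ]
cap_a_top 0.88 [243. 157.] [0.6604 0.0814 0.17  ]
cap_a 0.91 [242. 157.] [0.6635 0.0672 0.156 ]
cap_a 0.68 [306. 160.] [0.5321 0.0948 0.156 ]
cap_a 0.52 [312. 201.] [0.537  0.2048 0.156 ]
conical_flask 0.76 [284. 277.] [0.6084 0.2954 0.04  ]
conical_flask 0.72 [266. 251.] [0.6378 0.229  0.04  ]
conical_flask 0.38 [312. 200.] [0.524  0.1108 0.04  ]
rubber_bung 0.49 [386. 263.] [0.3936 0.2807 0.013 ]
rubber_bung 0.47 [287. 237.] [0.589  0.1833 0.013 ]
glass_stopper 0.52 [264. 249.] [0.6408 0.2114 0.02  ]
analyser 0.83 [365. 290.] [0.4589 0.3567 0.06  ]
analyser 0.54 [249. 193.] [0.6609 0.087  0.06  ]
```

```bash
python3 -c "
import cv2
a=cv2.imread('pics/top0.png')[110:310,180:440];cv2.imwrite('pics/topc.png',cv2.resize(a,None,fx=3,fy=3,interpolation=2))
a=cv2.imread('pics/side0.png')[130:330,210:470];cv2.imwrite('pics/sidec.png',cv2.resize(a,None,fx=3,fy=3,interpolation=2))"
```

```text
(no output)
```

View pics/topc.png

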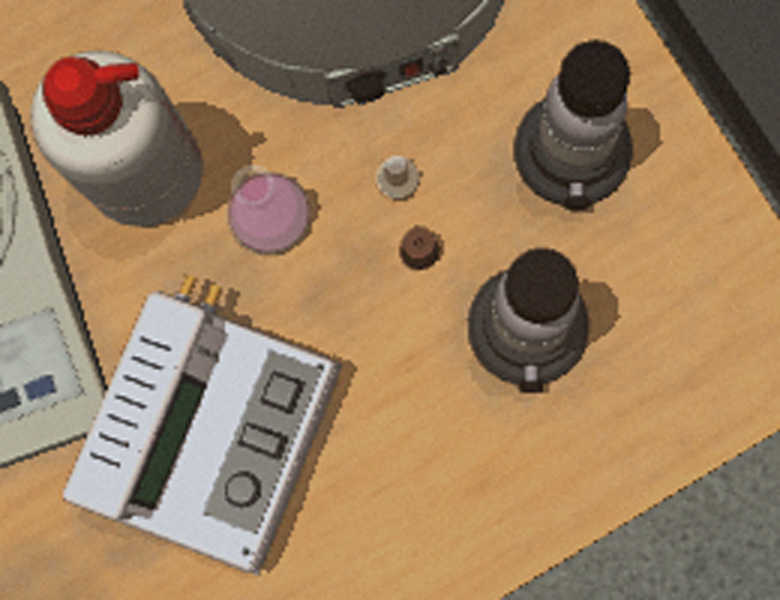

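View pics/sidec.png

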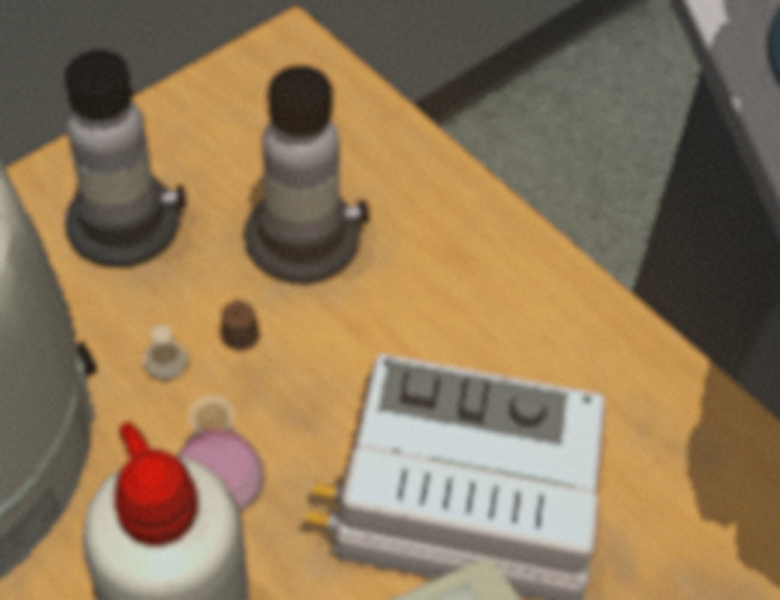

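The top crop shows the keys at about (261,273), (268,257) and (275,241) in full-picture pixels, round, bar and square in that order, and the front cap at (361,205). In the side view the keys are at (386,265), (368,262) and (350,259), and the front cap at (310,163). The networks agree on these. Next I fit the poses.

```bash
cat >> h.py <<'E'
from scipy.optimize import least_squares
KL=np.array([[-.042,.028,.058],[-.042,-.008,.058],[-.042,-.044,.058]])
def keys(v):
    c,s=np.cos(v[2]),np.sin(v[2]); return KL@np.array([[c,-s,0],[s,c,0],[0,0,1]]).T+[v[0],v[1],0]
def sil(p,x,y,r=.022,z0=.142,z1=.170):
    a=np.linspace(0,2*np.pi,60); X=[[x+r*np.cos(b),y+r*np.sin(b),z] for z in(z0,z1) for b in a]
    h=cv2.convexHull(proj(p,X).astype(np.float32)); m=cv2.moments(h); return np.array([m["m10"],m["m01"]])/m["m00"]
E
python3 - <<'E'
from h import *
ps={}; 
obs={"top":[(260.7,273.3),(267.7,257),(274.7,240.7)],"side":[(386,265),(367.7,262),(350,258.7)]}
caps={}
for c in obs:
    p=ps[c]=viewer.capture(c)
    caps[c]=[(round(r["p"],2),np.argwhere(r["mask"]).mean(0)[::-1],r["mask"].sum()) for r in viewer.cut_out("cap_a",p)[:4]]; print(c,caps[c])
for cs in (("top",),("side",),("top","side")):
    s=least_squares(lambda v:np.concatenate([(proj(ps[c],keys(v))-obs[c]).ravel() for c in cs]),[.47,.33,1.16])
    print(cs,s.x,abs(s.fun).max()); print(keys(s.x).round(4))
fr={"top":(363,207),"side":(309,161)}
for nm,fr in (("front",{"top":(363,207),"side":(308,161)}),("rear",{"top":(377,135),"side":(242,157)})):
  m={c:min(caps[c],key=lambda k:np.hypot(*(k[1]-fr[c])))[1] for c in ps}
  print(nm,m)
  for cs in (("top",),("side",),("top","side")):
    s=least_squares(lambda v:np.concatenate([sil(ps[c],*v)-m[c] for c in cs]),[.53,.1],diff_step=1e-4);print(cs,s.x,s.fun)
E
```

```text
top [(0.7, array([377.39574468, 135.77021277]), np.int64(470)), (0.65, array([359.88286334, 204.84381779]), np.int64(461)), (0.2, array([266.53225806, 256.25806452]), np.int64(62))]
side [(0.83, array([310.45103093, 162.3556701 ]), np.int64(388)), (0.73, array([242.96943231, 157.6768559 ]), np.int64(458)), (0.69, array([367.42562278, 288.27259786]), np.int64(5620))]
('top',) [0.44692399 0.33278201 1.17928317] 0.09215793155328811
[[0.405  0.3046 0.058 ]
 [0.4383 0.2909 0.058 ]
 [0.4716 0.2772 0.058 ]]
('side',) [0.44707485 0.3395176  1.21312413] 0.15633349431186616
[[0.4061 0.31   0.058 ]
 [0.4399 0.2974 0.058 ]
 [0.4736 0.2848 0.058 ]]
('top', 'side') [0.44694222 0.33583229 1.19427409] 1.8259664855505093
[[0.4055 0.3071 0.058 ]
 [0.4389 0.2938 0.058 ]
 [0.4724 0.2806 0.058 ]]
front {'top': array([359.88286334, 204.84381779]), 'side': array([310.45103093, 162.3556701 ])}
('top',) [0.52680928 0.10563251] [-1.28810666e-06 -1.76511918e-07]
('side',) [0.52461071 0.10420969] [3.67170082e-06 9.39135276e-07]
('top', 'side') [0.52583077 0.10524263] [ 0.2195194   0.51067448 -0.5103122   0.43310294]
rear {'top': array([377.39574468, 135.77021277]), 'side': array([242.96943231, 157.6768559 ])}
('top',) [0.66272967 0.06899011] [-2.40575389e-07  4.44354555e-07]
('side',) [0.66109557 0.06898509] [ 2.77062964e-06 -7.09278822e-07]
('top', 'side') [0.66192402 0.068989  ] [ 0.01239178  0.39606563 -0.39907077  0.04719747]
```

>>> play_rows:
  steps:
    - {"dx":0.4,"dy":-0.4,"dz":-0.04}
    - {"dx":0.43,"dy":-0.47,"dz":-0.06}
    - {"dx":0.43,"dy":-0.47,"dz":-0.06}
    - {"dx":0.43,"dy":-0.47,"dz":-0.06}
    - {"dx":0.43,"dy":-0.47,"dz":-0.06}
    - {"dx":0.43,"dy":-0.47,"dz":-0.06}
    - {"dx":0.43,"dy":-0.47,"dz":-0.06}
    - {"dx":0.43,"dy":-0.47,"dz":-0.06}
    - {"dx":0.43,"dy":-0.47,"dz":-0.06}
  hand: 1
  squeeze: 60

```text
validation failed for argument at $.st...
```

Run:
```python
from h import *
o=get_obs();print(o["t"],o["tcp_pos"],o["tool_rot"],o["width"],o["joint_pos"])
p=viewer.capture("wrist");save(p,"w1.png");print(proj(p,keys([.4469,.3358,1.194])))
for n in("key_round_top","key_bar_top","key_square_top"):
    for r in viewer.look_for(n,p)[:2]:print(n,r["p"],r["centre"],onz(p,r["centre"],.058))
```

```text
1.2 [0.18734175 0.54368451 0.23136204] [1.65149060e-01 9.86268615e-01 7.58711213e-05 3.10421716e-05] 0.08535542276698185 [ 1.12867019e+00  3.77273558e-01  8.10452390e-02  1.27440509e+00
 -1.83481336e-05  1.46048848e+00]
[[211.86333695 372.93529239]
 [213.7483835  392.05895387]
 [215.53320516 410.16584119]]
```

View pics/w1.png

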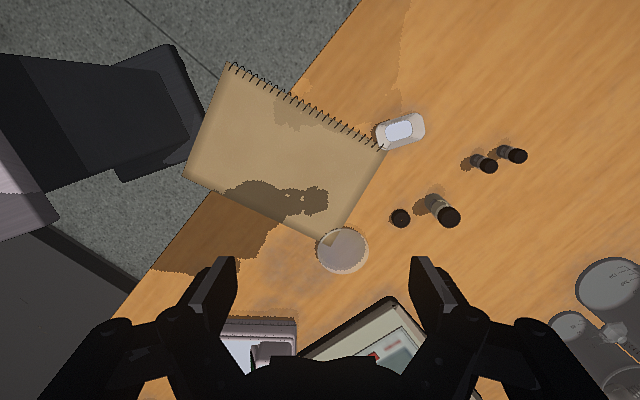

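The move was refused, so the wrist view is still from the start pose, with only the analyser's corner visible at the bottom (260,340). I'll resend it with all six fields in every row.

>>> play_rows:
  steps:
    - {"dx":0.4,"dy":-0.4,"dz":-0.04,"wx":0,"wy":0,"wz":0}
    - {"dx":0.43,"dy":-0.47,"dz":-0.06,"wx":0,"wy":0,"wz":0}
    - {"dx":0.43,"dy":-0.47,"dz":-0.06,"wx":0,"wy":0,"wz":0}
    - {"dx":0.43,"dy":-0.47,"dz":-0.06,"wx":0,"wy":0,"wz":0}
    - {"dx":0.43,"dy":-0.47,"dz":-0.06,"wx":0,"wy":0,"wz":0}
    - {"dx":0.43,"dy":-0.47,"dz":-0.06,"wx":0,"wy":0,"wz":0}
    - {"dx":0.43,"dy":-0.47,"dz":-0.06,"wx":0,"wy":0,"wz":0}
    - {"dx":0.43,"dy":-0.47,"dz":-0.06,"wx":0,"wy":0,"wz":0}
    - {"dx":0.43,"dy":-0.47,"dz":-0.06,"wx":0,"wy":0,"wz":0}
  hand: 1
  squeeze: 60

```text
t: 2.52
tcp_pos: [0.4015, 0.3098, 0.2015]
tool_rot: [0.164, 0.986, 0.0, 0.0]
wrist_force: [0.6, -0.2, 0.2]
width: 0.0003
gripper_force: 0.0
```

Run:
```python
from h import *
p=viewer.capture("wrist");save(p,"w2.png");print(proj(p,keys([.4469,.3358,1.194])))
for n in("key_round_top","key_bar_top","key_square_top"):
    for r in viewer.look_for(n,p)[:2]:print(n,r["p"],r["centre"],onz(p,r["centre"],.058))
```

```text
[[321.15229609 186.48896307]
 [319.54574821 219.97668216]
 [318.05612692 251.02712281]]
key_round_top 0.79 [319.4, 186.5] [0.40486181 0.30541012 0.058     ]
key_bar_top 0.6 [318.6, 216.6] [0.43502493 0.29411554 0.058     ]
key_square_top 0.45 [320.6, 241.8] [0.46286694 0.28668729 0.058     ]
```

View pics/w2.png

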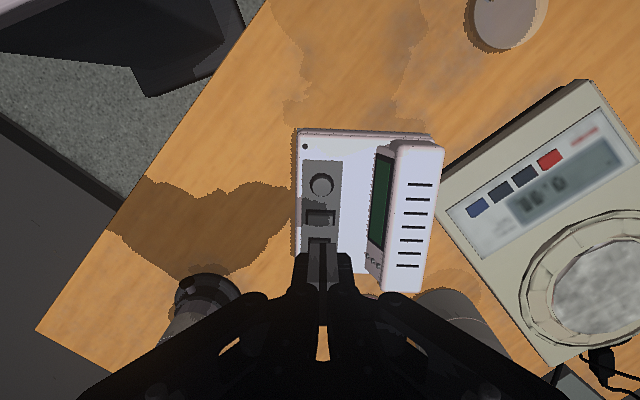

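The wrist view has the round key at (321,184) and the bar at (319,218), within 1–2 px of the fit; the fingers hide the square key. I'll press the round key.

>>> play_rows:
  steps:
    - {"dx":0.007,"dy":-0.008,"dz":-0.12,"wx":0,"wy":0,"wz":0}
    - {"dx":0.007,"dy":-0.008,"dz":-0.22,"wx":0,"wy":0,"wz":0}
    - {"dx":0.007,"dy":-0.008,"dz":-0.265,"wx":0,"wy":0,"wz":0}
    - {"dx":0.007,"dy":-0.008,"dz":-0.28,"wx":0,"wy":0,"wz":0}
    - {"dx":0.007,"dy":-0.008,"dz":-0.29,"wx":0,"wy":0,"wz":0}
    - {"dx":0.007,"dy":-0.008,"dz":-0.296,"wx":0,"wy":0,"wz":0}
    - {"dx":0.007,"dy":-0.008,"dz":-0.296,"wx":0,"wy":0,"wz":0}
    - {"dx":0.007,"dy":-0.008,"dz":-0.296,"wx":0,"wy":0,"wz":0}

```text
t: 3.72
tcp_pos: [0.4062, 0.3051, 0.0541]
tool_rot: [0.165, 0.986, 0.001, 0.0]
wrist_force: [-2.0, -0.9, 3.8]
width: -0.0001
gripper_force: 1.8
```

>>> play_rows:
  steps:
    - {"dx":0,"dy":0,"dz":-0.004,"wx":0,"wy":0,"wz":0}
    - {"dx":0,"dy":0,"dz":-0.006,"wx":0,"wy":0,"wz":0}
    - {"dx":0,"dy":0,"dz":-0.006,"wx":0,"wy":0,"wz":0}

```text
t: 4.1
tcp_pos: [0.4063, 0.3051, 0.0519]
tool_rot: [0.165, 0.986, 0.001, 0.001]
wrist_force: [-4.8, -2.1, 14.9]
width: 0.0004
gripper_force: 7.3
```

Round key bottomed at about 15 N. Next, the bar.

>>> play_rows:
  steps:
    - {"dx":0,"dy":0,"dz":0.06,"wx":0,"wy":0,"wz":0}
    - {"dx":0,"dy":0,"dz":0.06,"wx":0,"wy":0,"wz":0}
    - {"dx":0.067,"dy":-0.025,"dz":0.06,"wx":0,"wy":0,"wz":0}
    - {"dx":0.067,"dy":-0.025,"dz":0.06,"wx":0,"wy":0,"wz":0}
    - {"dx":0.067,"dy":-0.025,"dz":0.03,"wx":0,"wy":0,"wz":0}
    - {"dx":0.067,"dy":-0.025,"dz":0.016,"wx":0,"wy":0,"wz":0}
    - {"dx":0.067,"dy":-0.025,"dz":0.006,"wx":0,"wy":0,"wz":0}
    - {"dx":0.067,"dy":-0.025,"dz":0.0,"wx":0,"wy":0,"wz":0}
    - {"dx":0.067,"dy":-0.025,"dz":0.0,"wx":0,"wy":0,"wz":0}
    - {"dx":0.067,"dy":-0.025,"dz":0.0,"wx":0,"wy":0,"wz":0}

```text
t: 5.35
tcp_pos: [0.4377, 0.2917, 0.0518]
tool_rot: [0.165, 0.986, -0.001, -0.001]
wrist_force: [-7.9, -4.3, 17.2]
width: 0.0001
gripper_force: 9.0
```

>>> play_rows:
  steps:
    - {"dx":0,"dy":0,"dz":0.06,"wx":0,"wy":0,"wz":0}
    - {"dx":0,"dy":0,"dz":0.06,"wx":0,"wy":0,"wz":0}
    - {"dx":0.067,"dy":-0.026,"dz":0.06,"wx":0,"wy":0,"wz":0}
    - {"dx":0.067,"dy":-0.026,"dz":0.06,"wx":0,"wy":0,"wz":0}
    - {"dx":0.067,"dy":-0.026,"dz":0.03,"wx":0,"wy":0,"wz":0}
    - {"dx":0.067,"dy":-0.026,"dz":0.016,"wx":0,"wy":0,"wz":0}
    - {"dx":0.067,"dy":-0.026,"dz":0.006,"wx":0,"wy":0,"wz":0}
    - {"dx":0.067,"dy":-0.026,"dz":0.0,"wx":0,"wy":0,"wz":0}
    - {"dx":0.067,"dy":-0.026,"dz":0.0,"wx":0,"wy":0,"wz":0}
    - {"dx":0.067,"dy":-0.026,"dz":0.0,"wx":0,"wy":0,"wz":0}

```text
t: 6.6
tcp_pos: [0.4709, 0.2789, 0.0518]
tool_rot: [0.165, 0.986, -0.0, -0.001]
wrist_force: [-8.1, -3.3, 17.7]
width: 0.0003
gripper_force: 8.8
```

>>> play_rows:
  steps:
    - {"dx":0,"dy":0,"dz":0.1,"wx":0,"wy":0,"wz":0}
    - {"dx":0,"dy":0,"dz":0.2,"wx":0,"wy":0,"wz":0}
    - {"dx":0,"dy":0,"dz":0.32,"wx":0,"wy":0,"wz":0}
    - {"dx":0,"dy":0,"dz":0.42,"wx":0,"wy":0,"wz":0.1}
    - {"dx":0.05,"dy":-0.12,"dz":0.44,"wx":0,"wy":0,"wz":0.2}
    - {"dx":0.08,"dy":-0.24,"dz":0.44,"wx":0,"wy":0,"wz":0.33}
    - {"dx":0.107,"dy":-0.348,"dz":0.44,"wx":0,"wy":0,"wz":0.33}
    - {"dx":0.107,"dy":-0.348,"dz":0.44,"wx":0,"wy":0,"wz":0.33}
    - {"dx":0.107,"dy":-0.348,"dz":0.44,"wx":0,"wy":0,"wz":0.33}
    - {"dx":0.107,"dy":-0.348,"dz":0.44,"wx":0,"wy":0,"wz":0.33}
    - {"dx":0.107,"dy":-0.348,"dz":0.44,"wx":0,"wy":0,"wz":0.33}
  hand: -1

```text
t: 7.98
tcp_pos: [0.526, 0.1065, 0.2703]
tool_rot: [-0.094, 0.996, 0.0, -0.0]
wrist_force: [0.2, -0.1, 0.5]
width: 0.0855
gripper_force: 0.0
```

Run:
```python
from h import *
o=get_obs();print(o["t"],o["tcp_pos"],o["tool_rot"],o["width"],o["joint_pos"])
p=viewer.capture("wrist");save(p,"w3.png");print(proj(p,[[.5258,.1052,.17],[.6619,.069,.17]]))
for r in viewer.look_for("cap_a_top",p)[:2]:print(r["p"],r["centre"],onz(p,r["centre"],.17))
for r in viewer.cut_out("cap_a",p)[:3]:
    m=np.argwhere(r["mask"]).mean(0)[::-1]
    s=least_squares(lambda v:sil(p,*v)-m,[.526,.105],diff_step=1e-4);print(r["p"],m,r["mask"].sum(),s.x)
```

```text
7.975 [0.5259692  0.10653844 0.27027142] [-9.42771546e-02  9.95545981e-01  1.21701804e-04 -5.63596132e-05] 0.08553598381280583 [ 8.14823467e-02  2.91250509e-01  5.89114587e-02  1.33857314e+00
  2.41925260e-04 -1.07352419e-01]
[[320.55508822 196.06295096]
 [258.69826815 317.94644166]]
0.73 [259.6, 309.4] [0.65156647 0.06863429 0.17      ]
0.88 [260.47190427 309.58168574] 1922 [0.6625304  0.06855115]
0.55 [320.49255692 192.4474606 ] 2284 [0.52631277 0.10519066]
```

View pics/w3.png

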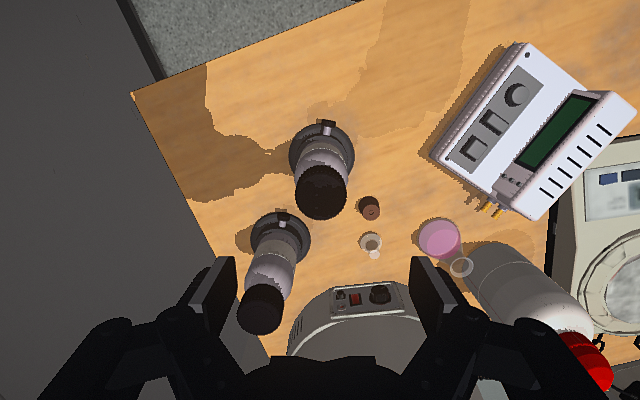

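The front cap is at (320,192) in the picture, which gives (0.526, 0.105), nearly centred between the open fingers. The spare cap at (260,310) is clear. I'll descend and grip.

>>> play_rows:
  steps:
    - {"dx":0,"dy":0,"dz":-0.1,"wx":0,"wy":0,"wz":0}
    - {"dx":0,"dy":0,"dz":-0.18,"wx":0,"wy":0,"wz":0}
    - {"dx":0,"dy":0,"dz":-0.24,"wx":0,"wy":0,"wz":0}
    - {"dx":0,"dy":0,"dz":-0.272,"wx":0,"wy":0,"wz":0}
    - {"dx":0,"dy":0,"dz":-0.272,"wx":0,"wy":0,"wz":0}

```text
t: 8.75
tcp_pos: [0.525, 0.1053, 0.133]
tool_rot: [-0.093, 0.996, 0.0, -0.002]
wrist_force: [0.3, -0.1, 0.1]
width: 0.0853
gripper_force: 0.0
```

>>> play_rows:
  steps:
    - {"dx":0,"dy":0,"dz":0,"wx":0,"wy":0,"wz":0}
    - {"dx":0,"dy":0,"dz":0,"wx":0,"wy":0,"wz":0}
    - {"dx":0,"dy":0,"dz":0,"wx":0,"wy":0,"wz":0}
    - {"dx":0,"dy":0,"dz":0,"wx":0,"wy":0,"wz":0}
    - {"dx":0,"dy":0,"dz":0,"wx":0,"wy":0,"wz":0}
    - {"dx":0,"dy":0,"dz":0,"wx":0,"wy":0,"wz":0}
  hand: 1
  squeeze: 50

```text
t: 9.5
tcp_pos: [0.5273, 0.1053, 0.1357]
tool_rot: [-0.093, 0.996, 0.0, 0.001]
wrist_force: [-1.1, 0.2, 6.2]
width: 0.0435
gripper_force: 50.8
```

Run:
```python
from h import *
o=get_obs();print({k:np.round(o[k],4) for k in("t","tcp_pos","wrist_force","moment","width","gripper_force","joint_pos")})
```

```text
{'t': np.float64(9.5), 'tcp_pos': array([0.5273, 0.1053, 0.1357]), 'wrist_force': array([-1.0505,  0.2123,  6.2361]), 'moment': array([ 0.0553,  0.229 , -0.01  ]), 'width': np.float64(0.0435), 'gripper_force': np.float64(50.7752), 'joint_pos': array([ 7.900e-02,  3.475e-01, -2.157e-01,  1.005e+00,  2.000e-04,
       -1.076e-01])}
```

Gripped. Now a small probe turn of +12°.

>>> play_rows:
  steps:
    - {"dx":0,"dy":0,"dz":0,"wx":0,"wy":0,"wz":0.06}
    - {"dx":0,"dy":0,"dz":0,"wx":0,"wy":0,"wz":0.13}
    - {"dx":0,"dy":0,"dz":0,"wx":0,"wy":0,"wz":0.13}

```text
t: 9.88
tcp_pos: [0.5274, 0.1052, 0.1357]
tool_rot: [-0.194, 0.981, -0.0, 0.001]
wrist_force: [-1.2, -0.5, 5.3]
width: 0.0438
gripper_force: 50.8
```

Run:
```python
from h import *
o=get_obs();print({k:np.round(o[k],4) for k in("t","tcp_pos","wrist_force","moment","width","gripper_force","joint_pos","tau")})
```

```text
{'t': np.float64(9.875), 'tcp_pos': array([0.5274, 0.1052, 0.1357]), 'wrist_force': array([-1.2391, -0.4594,  5.3377]), 'moment': array([-0.0862,  0.0465,  0.0015]), 'width': np.float64(0.0438), 'gripper_force': np.float64(50.7962), 'joint_pos': array([ 7.8900e-02,  3.4760e-01, -2.1560e-01,  1.0048e+00, -1.0000e-04,
       -3.1250e-01]), 'tau': array([-1.35000e-02, -4.03061e+01,  2.36368e+01, -2.61500e-01,
        6.12000e-02, -1.39300e-01])}
```

It turned 12° with no torque, so + (counter-clockwise) loosens. I'll continue, following the climb.

>>> play_rows:
  steps:
    - {"dx":0,"dy":0,"dz":0.0013,"wx":0,"wy":0,"wz":0.1}
    - {"dx":0,"dy":0,"dz":0.002,"wx":0,"wy":0,"wz":0.2}
    - {"dx":0,"dy":0,"dz":0.0027,"wx":0,"wy":0,"wz":0.3}
    - {"dx":0,"dy":0,"dz":0.0034,"wx":0,"wy":0,"wz":0.4}
    - {"dx":0,"dy":0,"dz":0.0041,"wx":0,"wy":0,"wz":0.5}
    - {"dx":0,"dy":0,"dz":0.0048,"wx":0,"wy":0,"wz":0.6}
    - {"dx":0,"dy":0,"dz":0.005,"wx":0,"wy":0,"wz":0.63}
    - {"dx":0,"dy":0,"dz":0.005,"wx":0,"wy":0,"wz":0.63}

```text
t: 10.88
tcp_pos: [0.5273, 0.1052, 0.1376]
tool_rot: [-0.636, 0.771, -0.001, 0.001]
wrist_force: [1.1, -0.1, 3.5]
width: 0.0439
gripper_force: 50.6
```

Run:
```python
from h import *
o=get_obs();print({k:np.round(o[k],4) for k in("t","tcp_pos","wrist_force","moment","width","gripper_force","joint_pos")})
p=viewer.capture("side");a=p["color"][130:230,210:370,::-1];cv2.imwrite("pics/s2.png",cv2.resize(a,None,fx=5,fy=5,interpolation=2))
```

```text
{'t': np.float64(10.875), 'tcp_pos': array([0.5273, 0.1052, 0.1376]), 'wrist_force': array([ 1.0805, -0.0732,  3.4595]), 'moment': array([ 0.0202, -0.1672,  0.0424]), 'width': np.float64(0.0439), 'gripper_force': np.float64(50.6413), 'joint_pos': array([ 7.8900e-02,  3.4650e-01, -2.1190e-01,  1.0102e+00, -1.0000e-04,
       -1.3008e+00])}
```

View pics/s2.png

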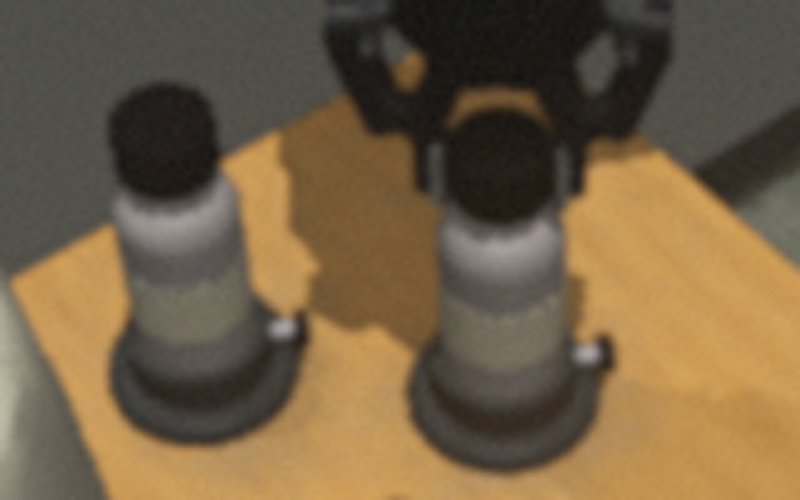

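The crop shows the front cap at (500,165) held squarely between the pads, with the spare cap untouched. The turn so far is 1.19 rad, with no resistance. I'll turn on to about 2.1 rad.

>>> play_rows:
  steps:
    - {"dx":0,"dy":0,"dz":0.0007,"wx":0,"wy":0,"wz":0.1}
    - {"dx":0,"dy":0,"dz":0.0014,"wx":0,"wy":0,"wz":0.2}
    - {"dx":0,"dy":0,"dz":0.0021,"wx":0,"wy":0,"wz":0.3}
    - {"dx":0,"dy":0,"dz":0.0028,"wx":0,"wy":0,"wz":0.4}
    - {"dx":0,"dy":0,"dz":0.0035,"wx":0,"wy":0,"wz":0.5}
    - {"dx":0,"dy":0,"dz":0.004,"wx":0,"wy":0,"wz":0.577}
    - {"dx":0,"dy":0,"dz":0.004,"wx":0,"wy":0,"wz":0.577}
    - {"dx":0,"dy":0,"dz":0.004,"wx":0,"wy":0,"wz":0.577}

```text
t: 11.92
tcp_pos: [0.5264, 0.1052, 0.1386]
tool_rot: [0.91, -0.415, -0.0, 0.0]
wrist_force: [1.9, -0.3, -0.7]
width: 0.0437
gripper_force: 50.9
```

Run:
```python
from h import *
o=get_obs();print({k:np.round(o[k],4) for k in("t","tcp_pos","wrist_force","moment","width","gripper_force","joint_pos")})
```

```text
{'t': np.float64(11.925), 'tcp_pos': array([0.5264, 0.1052, 0.1386]), 'wrist_force': array([ 1.9427, -0.2635, -0.7413]), 'moment': array([ 0.0403, -0.3662,  0.0069]), 'width': np.float64(0.0437), 'gripper_force': np.float64(50.8933), 'joint_pos': array([ 7.9000e-02,  3.4600e-01, -2.0990e-01,  1.0150e+00, -1.0000e-04,
       -2.2057e+00])}
```

Turned 2.10 rad, freely. I'll lift slowly at first to feel for a snag.

>>> play_rows:
  steps:
    - {"dx":0,"dy":0,"dz":0.006,"wx":0,"wy":0,"wz":0}
    - {"dx":0,"dy":0,"dz":0.012,"wx":0,"wy":0,"wz":0}
    - {"dx":0,"dy":0,"dz":0.018,"wx":0,"wy":0,"wz":0}
    - {"dx":0,"dy":0,"dz":0.018,"wx":0,"wy":0,"wz":0}

```text
t: 12.42
tcp_pos: [0.5261, 0.1052, 0.1482]
tool_rot: [0.91, -0.415, -0.0, 0.0]
wrist_force: [0.1, -0.1, -0.8]
width: 0.0437
gripper_force: 51.2
```

>>> play_rows:
  steps:
    - {"dx":0,"dy":0,"dz":0.03,"wx":0,"wy":0,"wz":0}
    - {"dx":0,"dy":0,"dz":0.07,"wx":0,"wy":0,"wz":0}
    - {"dx":0,"dy":0,"dz":0.12,"wx":0,"wy":0,"wz":0}
    - {"dx":0,"dy":0,"dz":0.16,"wx":0,"wy":0,"wz":0}
    - {"dx":0,"dy":0,"dz":0.18,"wx":0,"wy":0,"wz":0}
    - {"dx":0,"dy":0,"dz":0.18,"wx":0,"wy":0,"wz":0}
    - {"dx":0,"dy":0,"dz":0.18,"wx":0,"wy":0,"wz":0}
    - {"dx":0,"dy":0,"dz":0.18,"wx":0,"wy":0,"wz":0}

```text
t: 13.42
tcp_pos: [0.5257, 0.1051, 0.2369]
tool_rot: [0.91, -0.415, -0.001, 0.0]
wrist_force: [-0.1, -0.1, -0.5]
width: 0.0437
gripper_force: 51.2
```

Run:
```python
from h import *
o=get_obs();print({k:np.round(o[k],4) for k in("t","tcp_pos","wrist_force","width","gripper_force")})
p=viewer.capture("side");a=p["color"][80:330,200:470,::-1];cv2.imwrite("pics/s3.png",cv2.resize(a,None,fx=2.4,fy=2.4,interpolation=2))
```

```text
{'t': np.float64(13.425), 'tcp_pos': array([0.5257, 0.1051, 0.2369]), 'wrist_force': array([-0.1271, -0.1242, -0.4748]), 'width': np.float64(0.0437), 'gripper_force': np.float64(51.2167)}
```

View pics/s3.png

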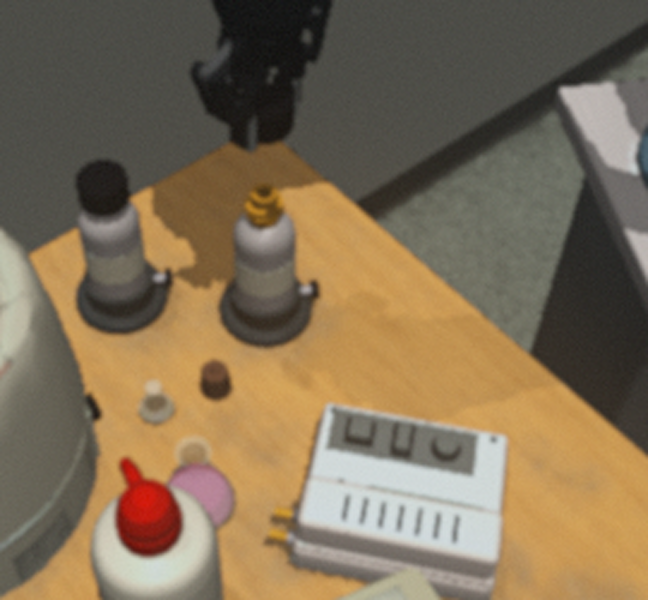

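The brass neck is bare at (264,205) and the cap is in the gripper above it at (265,115). The keys are up, and the spare cap and loose items are in place.

```bash
python3 -c "
from bench import env
print(env.close_job())"
```

```text
the job is handed in; nothing more can be done
None
```

The job is handed in: I pressed the round, long and square keys in order, the front bottle's cap loosened counter-clockwise (right-hand thread), and the gripper is holding it upright about 100 mm above its screwed-on height; the hand-in call did not return a verdict.

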